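Peel the top tray off the sticking stack and hold it over the light panel

ROBOT

A 6-joint arm with a two-finger parallel gripper is mounted at the origin on the work surface. World frame = base frame: x ahead of the robot, y to its left, z up, the work surface at z = 0. Lengths are in m, angles in rad, forces in N, time in s.
With the tool pointing down it reaches from about 0.15 to 0.775 m from the base axis. Payload 6.1 kg.
Tool frame: the origin (TCP) lies midway between the tips of the shut fingers; the grasp point (between the pads) lies 19 mm behind it; z points along the fingers, y is the line along which they close (so a half turn about z gives the same grasp; the last joint's range is limited). The gripper opens to 85 mm and grips with 20 to 120 N. Pads are 22 mm wide; open, the fingers measure 114 mm over their backs; the gripper's body (76 mm by 85 mm) begins 54 mm behind the grasp point. The pads swing forward as they close: fully open they stand 13 mm farther back than shut.
Start: joints at [-1.207, 0.126, -0.04, 1.405, 0, 1.571], TCP at [0.187, -0.491, 0.208] pointing down, gripper open.
Joint ranges: [-2.72, 2.72], [-0.95, 1.95], [-1.27, 1.35], [-1.78, 2.02], [-1.46, 1.47], [-3.14, 3.14]. Speed limits (rad/s): [2.39, 2.39, 3.01, 3.14, 3.14, 3.14].

INTERFACE

Orientations are given as [roll, pitch, yaw] about the fixed x, y, z axes, in that order (R = Rz(yaw) Ry(pitch) Rx(roll)).
In Python, from station import env, get_image, boxes_of, cut_out, pinpoint gives the robot as it stands.
- The arm moves only by the tool play_rows, never from a script. Its argument "increments" is a list that holds one entry, the list of rows, each a list of 4 numbers: the shift along the tool's x, y, z normalised to -1 to 1, where 1 is 0.12 m, then the turn about the tool's z normalised to -1 to 1, where 1 is 60 degrees. A call has 1 to 20 rows; each row is the pose to reach, as a shift and turn from the pose commanded when the call began, along the tool's axes at that moment; what a row does not reach only later rows make up. A row lasts 1/12 s, in which the tool goes at most 41.7 mm and 7.16 degrees, less where a joint would pass 70% of its speed; a pose out of reach is approached as far as the arm can. A call with a number of a shift or a turn outside -1 to 1 is refused whole. A call with a gripper value outside its range is refused whole. "grip" is the closure, from -1 (fully open) to 1 (shut), so that 0 is half open, set as the call begins (left out, the last holds). The fingers move at their own pace and stop on an object; "force" is the grip in N (left out, the last holds). Time passes only in rows, so rows that repeat a pose let the fingers close. It gives the time, the measured TCP pose, the force, the opening and the grip force at its end, in the units of the state.
- env.read_state(): the state, without advancing time (a new reading comes with each control period).
- get_image(name): name is "side" or "top" or "wrist"; returns a dict with "img" (384x512x3 uint8, red, green, blue), "depth" (384x512 float32, m along the optical axis (not along the pixel's ray), 0 where there is no reading), "fx", "fy", "cx", "cy" (pixels), "rvec" (rotation vector, rad) and "tvec" (3), from world to camera coordinates, as OpenCV has them. Camera axes: x right, y down, z forward; pixel columns grow to the right and rows downward; lengths in m; the calibration is good to about 2 mm. A picture is of the moment at which its call begins.
- env.hand_in(): hands the job in; it is judged then, once.
Trained networks look in a picture, given as the dict that the camera call returned (one of the last four; its "shot" number tells which), for a name from the list of things; names that differ only in an ending like _2 or _b are one class to them, and where a whole thing is asked for, a point or a joint stands for the part that bears it (a point fixed in the world has none). Each returns a list of dicts, best first, with "p" (0 to 1); they miss things now and then, are a little off and sometimes report something else, mostly with a low value. They report only what shows in the picture. A call takes as long as a camera call. They do not tell look-alikes from the thing itself.
- boxes_of(picture, query): "centre" ([x, y, z] in m, in the coordinates of the camera as it stood for that picture, good to about 4 mm: the middle of the surface that is visible of it).
- cut_out(picture, query): "mask" (384x512 bool, what is visible of it).
- pinpoint(picture, query): "centre" ([x, y, z] in m, in the coordinates of the camera as it stood for that picture, good to about 4 mm: a listed point, or the origin of a listed thing).
The state is a dict: "clock": time; "joints": joint angles; "qd": joint speeds; "joint_efforts": joint torques, N m; "tcp_pos": TCP position; "ee_rot": TCP orientation; "ft_force": force on the tool from outside, world axes, zero at the start; "moment": the same for the moment, N m; "finger_gap": finger opening in m; "grip_force": force on a finger pad.
Only numpy, scipy, OpenCV 4.12 (cv2) and the standard library are available. Lean on these libraries where they do the work, as an engineer would, in place of code of your own. Each camera call takes 0.05 s, during which the arm holds its last target. There are 200 camera calls.

TASK

The formed trays for cut glass bind at their corners and stick together when nested: pinch the rim of the top one gently, for the thin plastic cracks under a hard squeeze, and peel it off by raising one corner a good 25 mm while the opposite corner is still seated, so that the rest of the stack stays where it is. Then carry it to the light panel to be looked over for splinters, and finish while still holding it there, level and still, centred over the panel with its underside about 100 mm above the glowing plate. Leave everything else on the bench alone.

Things in the scene. Friction and masses are not known exactly. Their poses are not given: they have to be found in the camera images.
- tray: TOP tray of the nested stack: thin, stiff, white formed-plastic tray, 200 mm (its x) by 150 mm (its y) by 36 mm high, about 140 g, open side up. Origin: centre of its underside; z up. Pinch it by its rim (see tray_rim). The rim cracks if either finger presses with more than 60 N; 20 to 40 N is plenty. It clings to the tray below (see tray_seat).
- tray_rim (a point): top tray: top of its rim at the middle of its -x side (x = -95 mm). The rim runs all round: upright band 10 mm thick, 14 mm high (22 to 36 mm above the underside), outer faces at x = +-100, y = +-75 mm. Pinch it from above, one finger inside, one outside; the upper 20 mm inside is free. Fingertips over 18 mm below the rim's top would pinch the next tray's rim too (same outline, 4 mm gap).
- tray_seat (a point): top tray: centre of the plane of its four corner feet (at x = +-95, y = +-67 mm), 18 mm above its underside. The feet stand on the next tray's rim. At each corner a springy tongue of the tray below presses on a rib of this one and holds it by friction with about 1 N, until that corner has risen about 5 mm. Lifted by one corner, the tray rocks on the opposite corner's foot.
- stack: the rest of the nested stack: five identical trays that stay together, 108 mm high to the top of their uppermost rim, 0.7 kg, standing loose on the bench. Origin: centre of its underside, z up. When the top tray is seated its underside is 90 mm above this origin, same x, y and yaw, and the top of its rim is 126 mm above the bench.
- panel: light panel lying on the bench: flat aluminium frame with a white glowing plate, 270 mm (its x) by 210 mm (its y) by 20 mm high, fixed. Origin: centre of its underside.
- panel_top (a point): centre of the light panel's glowing plate, 20 mm above the bench, z up
- tray_c0 (a point): top of the top tray's rim at its -x -y corner: -95, -70 mm in the tray's x, y and 36 mm above its underside (opposite corner: tray_c2)
- tray_c1 (a point): top of the top tray's rim at its +x -y corner: +95, -70 mm in the tray's x, y and 36 mm above its underside (opposite corner: tray_c3)
- tray_c2 (a point): top of the top tray's rim at its +x +y corner: +95, +70 mm in the tray's x, y and 36 mm above its underside (opposite corner: tray_c0)
- tray_c3 (a point): top of the top tray's rim at its -x +y corner: -95, +70 mm in the tray's x, y and 36 mm above its underside (opposite corner: tray_c1)
- tumbler: cut-glass tumbler, 68 mm across, 92 mm high. Origin: centre of its underside. To be left alone
- tumbler2: second cut-glass tumbler, 68 mm across, 92 mm high. Origin: centre of its underside. To be left alone
- stopper: glass decanter stopper standing on its plug, 48 mm across, 72 mm high. Origin: centre of its underside. To be left alone
- paperweight: domed green-tinted glass paperweight, 62 mm across, 46 mm high. Origin: centre of its underside. To be left alone
- dresser: grey abrasive dressing stick, 110 x 26 x 22 mm. Origin: centre of its underside. To be left alone
- brush: bench brush lying flat. Origin: centre of its underside, at the middle. To be left alone
- spray: white plastic bottle with black cap, 60 mm across, 150 mm high. Origin: centre of its underside. To be left alone
Mind the look-alikes: they are no part of the job. There is more than one size of the tray; the one meant has the size given above.

How it is judged:
On the way, in this order (a step that is already met when the one before it is completed fails the run):
1. one corner of the top tray is raised at least 18 mm, above both its neighbours, with the opposite corner still within 6 mm of its seat (contact force between tray and the fingers above 2 N and ((z of tray_c0 in the frame of stack above 0.144 m and z of tray_c2 in the frame of stack below 0.132 m) or (z of tray_c1 in the frame of stack above 0.144 m and z of tray_c3 in the frame of stack below 0.132 m) or (z of tray_c2 in the frame of stack above 0.144 m and z of tray_c0 in the frame of stack below 0.132 m) or (z of tray_c3 in the frame of stack above 0.144 m and z of tray_c1 in the frame of stack below 0.132 m)) and (angle between tray's own x axis and vertical above 1.5958 rad or angle between tray's own x axis and vertical below 1.5458 rad) and (angle between tray's own y axis and vertical above 1.5958 rad or angle between tray's own y axis and vertical below 1.5458 rad)), for 0.1 s.
2. the whole top tray is lifted clear of the stack in the gripper (contact force between tray and the fingers above 2 N and height (world z) of each of tray_c0, tray_c1, tray_c2, tray_c3 above 0.151 m and contact force between tray and stack below 0.1 N), for 0.1 s.
At the end, for the whole second after the job is handed in: The fingers hold the top tray: centre within 45 mm of the panel's centre from above, underside 60 to 150 mm above the plate, level within 0.2 rad, at rest, touching neither panel nor stack; the rest of the stack upright within 20 mm of its place (contact force between tray and the fingers above 2 N and horizontal distance between tray and panel_top below 0.045 m and z of tray in the frame of panel_top between 0.06 and 0.15 m and angle between tray's own z axis and vertical below 0.2 rad and linear speed of tray below 0.04 m/s and angular speed of tray below 0.3 rad/s and contact force between tray and panel below 0.1 N and contact force between tray and stack below 0.1 N and distance of stack from where it was at the start of the episode below 0.02 m and angle between stack's own z axis and vertical below 0.05 rad); the arm keeps its last pose, push and grip.
It fails at once if the thin rim is pinched by more than 60 N a finger (contact force between the fingers and tray above 120 N).
It fails at once if the rest of the stack is dragged, lifted or tipped (distance of stack from where it was at the start of the episode above 0.03 m or angle between stack's own z axis and vertical above 0.15 rad).
It fails at once if one of the other things on the bench is shoved or knocked over (distance of any of tumbler, tumbler2, stopper, paperweight, dresser, brush, spray from where it was at the start of the episode above 0.03 m).
It also fails if it takes over 45 s, if anything falls off the work surface, if the arm or the gripper's body presses on something with over 40 N, if the wrist force passes 120 N, or if a joint passes its speed limit or range.

## Working session

There is one attempt and no reset: what is moved stays moved. The work goes in short steps, Python scripts to look and compute and a tool call to move; the robot and the scene stay as the last step left them, time stands still between calls to the robot, and variables do not carry over. Pictures are saved under pics/ and viewed, at most 10 in all, crops included, and the job is handed in when it is done.

Besides the shell and the picture viewer there is one more tool, called after "Request:" as name([rows], argument=value, ...), one row to a line, values as JSON. play_rows: Moves the arm, as the interface text tells. Scaled input: -1 to 1 covers 0.12 m each way for a shift and 60 degrees each way for a turn. Its arguments: {"type":"object","properties":{"increments":{"type":"array","items":{"type":"array","items":{"type":"array","items":{"type":"number"}}}},"grip":{"type":"number"},"force":{"type":"number"}},"required":["increments"]}

```bash
mkdir -p pics
cat > h.py <<'E'
import numpy as np, cv2
from station import env, get_image, boxes_of, cut_out, pinpoint
def w(p,c):
    R=cv2.Rodrigues(np.array(p["rvec"],float))[0]; return R.T@(np.array(c,float)-np.array(p["tvec"],float).ravel())
def cloud(p):
    d=p["depth"]; v,u=np.mgrid[:d.shape[0],:d.shape[1]]
    c=np.stack([(u-p["cx"])/p["fx"]*d,(v-p["cy"])/p["fy"]*d,d],-1)
    R=cv2.Rodrigues(np.array(p["rvec"],float))[0]
    return (c-np.array(p["tvec"],float).ravel())@R
def px(p,X):
    return cv2.projectPoints(np.array(X,float).reshape(-1,3),np.array(p["rvec"],float),np.array(p["tvec"],float),np.array([[p["fx"],0,p["cx"]],[0,p["fy"],p["cy"]],[0,0,1.]]),None)[0].reshape(-1,2)
def save(p,n): cv2.imwrite("pics/"+n+".png",p["img"][...,::-1])
E
python3 - <<'E'
from h import *
t=get_image("top"); s=get_image("side")
cv2.imwrite("pics/a.png",np.hstack([cv2.resize(i["img"],(400,300)) for i in (t,s)])[...,::-1]) if 0 else save(t,"top"); save(s,"side")
for n in "tray_rim tray_seat tray stack panel_top tray_c0 tray_c1 tray_c2 tray_c3".split():
  for p,l in((t,"top"),(s,"side")):
    for r in pinpoint(p,n)[:3]:
      X=w(p,r["centre"]); print(n,l,round(r["p"],2),X.round(3),px(p,X)[0].round())
for n in "tumbler stopper paperweight dresser brush spray".split():
    for r in pinpoint(t,n)[:2]: print(n,round(r["p"],2),w(t,r["centre"]).round(3))
print(env.read_state())
E
```

```text
tray_rim top 0.94 [0.245 0.417 0.023] [127. 279.]
tray_rim top 0.65 [ 0.761 -0.082 -0.002] [279. 123.]
tray_rim top 0.61 [0.373 0.233 0.126] [180. 237.]
tray_rim side 0.98 [0.242 0.41  0.028] [259. 377.]
tray_rim side 0.58 [0.371 0.237 0.124] [255. 257.]
tray_seat top 0.91 [0.469 0.243 0.107] [178. 205.]
tray_seat top 0.79 [0.25  0.351 0.012] [149. 277.]
tray_seat top 0.42 [0.374 0.311 0.119] [155. 237.]
tray_seat side 0.92 [0.464 0.244 0.108] [220. 247.]
tray_seat side 0.63 [0.251 0.348 0.012] [273. 354.]
tray_seat side 0.25 [0.654 0.448 0.005] [103. 296.]
tray top 0.89 [0.474 0.248 0.088] [178. 204.]
tray top 0.86 [0.249 0.347 0.002] [151. 277.]
tray top 0.25 [ 0.458 -0.231  0.022] [327. 209.]
tray side 0.81 [0.471 0.247 0.092] [217. 251.]
tray side 0.74 [ 0.249  0.348 -0.   ] [273. 358.]
stack top 0.44 [ 0.458 -0.232 -0.005] [326. 210.]
stack side 0.79 [0.473 0.248 0.001] [218. 277.]
stack side 0.21 [ 0.442 -0.004 -0.005] [283. 226.]
panel_top top 0.86 [ 0.461 -0.23   0.018] [327. 209.]
panel_top top 0.54 [ 0.751  0.076 -0.005] [234. 127.]
panel_top top 0.18 [ 0.651  0.445 -0.   ]
[... 1563 characters left out ...]
7 [0.652 0.445 0.004]
{'clock': 1.3, 'joints': array([-1.20698102e+00,  1.25820262e-01, -3.96255630e-02,  1.40539415e+00,
       -1.09182631e-05,  1.57079638e+00]), 'qd': array([ 0.00019654, -0.00014949,  0.00093255, -0.0008143 , -0.00027673,
        0.00028583]), 'joint_efforts': array([ 2.61684027e-04, -4.35713983e+01,  3.53091145e+01,  1.33495298e-03,
        2.83556019e-04, -2.29139268e-07]), 'tcp_pos': array([ 0.18680553, -0.49061561,  0.20827217]), 'ee_rot': array([-3.14154901e+00,  1.09182655e-05,  3.63815250e-01]), 'ft_force': array([-0.66031675,  0.80566264,  0.46332841]), 'moment': array([-0.00770629,  0.00539276, -0.0024042 ]), 'grip_force': 0.0, 'finger_gap': 0.08531877897336257}
```

View pics/top.png

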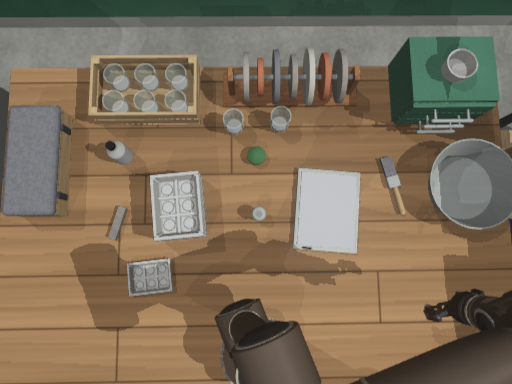

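View pics/side.png

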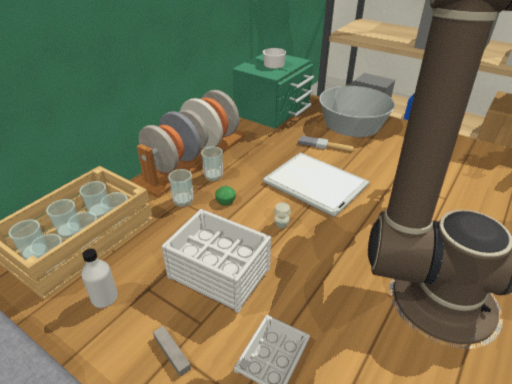

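The candidates are the stack at top (178,205), the small tray at (150,277) and the panel at (327,209). The stack fits: it is 126 mm high with a rim of about 200x150, whereas the small tray lies on the bench and is smaller. Next I measure the rim and confirm with a crop.

Run:
```python
from h import *
for n in("top","side"):
    p=get_image(n); X=cloud(p); d=p["depth"]>0
    m=d&(abs(X[...,2]-.126)<.008)&(np.hypot(X[...,0]-.47,X[...,1]-.245)<.16)
    P=X[m]; r=cv2.minAreaRect((P[:,:2]*1000).astype(np.float32)); print(n,m.sum(),r,cv2.boxPoints(r).round(),np.median(P[:,2]))
    m=d&(abs(X[...,2]-.028)<.01)&(np.hypot(X[...,0]-.25,X[...,1]-.348)<.1)
    print("small",cv2.minAreaRect((X[m][:,:2]*1000).astype(np.float32)))
    m=d&(abs(X[...,2]-.02)<.007)&(np.hypot(X[...,0]-.46,X[...,1]+.23)<.19)
    print("panel",cv2.minAreaRect((X[m][:,:2]*1000).astype(np.float32)),np.median(X[m][:,2]))
    if n=="top": cv2.imwrite("pics/crop.png",cv2.resize(p["img"][160:310,110:230],None,fx=4,fy=4,interpolation=2)[...,::-1])
```

```text
top 859 ((470.5609130859375, 247.7845458984375), (200.46983337402344, 151.27703857421875), 5.044312000274658) [[364. 314.]
 [377. 164.]
 [577. 181.]
 [564. 332.]] 0.1248670915317244
small ((251.36581420898438, 347.65167236328125), (103.56689453125, 138.59124755859375), 5.792486190795898)
panel ((459.7499084472656, -230.88865661621094), (210.26524353027344, 270.04974365234375), 84.44169616699219) 0.01939317804464288
side 1445 ((469.5244140625, 247.79443359375), (200.974365234375, 152.36822509765625), 5.0706682205200195) [[363. 315.]
 [376. 163.]
 [576. 181.]
 [563. 333.]] 0.12545046900995313
small ((250.80758666992188, 347.8518981933594), (104.21802520751953, 138.94927978515625), 6.384185791015625)
panel ((458.76849365234375, -230.64451599121094), (214.41668701171875, 271.8963928222656), 84.8861312866211) 0.019839486632645835
```

View pics/crop.png

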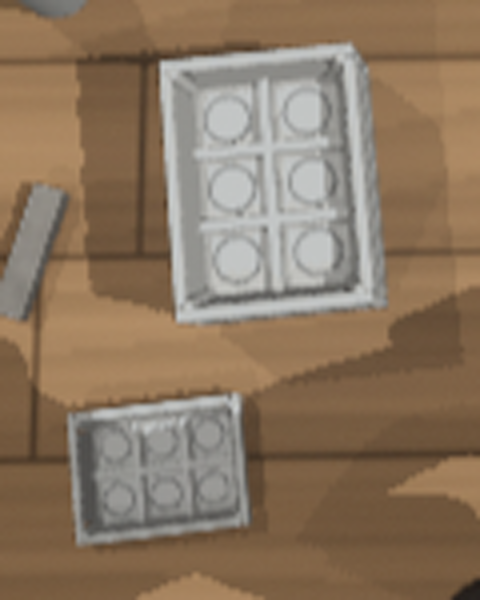

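The crop shows the large pale stack (rim 200x150, corners at crop (165,60) to (385,305)), which is the target. The grey 139x104 tray at crop (160,470) is the look-alike. I will pinch the long side facing the panel, near its near-robot corner, so the first move is towards that point.

Request:
play_rows([
  [[0.4,-0.5,-0.2,-0.5],[0.81,-1,-0.2,-1],[0.81,-1,-0.2,-1],[0.81,-1,-0.2,-1],[0.81,-1,-0.2,-1],[0.81,-1,-0.2,-1],[0.81,-1,-0.2,-1],[0.81,-1,-0.2,-1],[0.81,-1,-0.2,-1]],
], grip=0, force=20)

```text
clock: 2.15
tcp_pos: [0.235, -0.3438, 0.2325]
ee_rot: [3.141, 0.0, 1.417]
ft_force: [-0.5, -0.4, 0.5]
finger_gap: 0.0426
grip_force: 0.0
```

```bash
cat >> h.py <<'E'
def go(tx,ty,tz,yaw=None):
    s=env.read_state(); a=s["ee_rot"]; from scipy.spatial.transform import Rotation as Ro
    d=Ro.from_euler("xyz",a).as_matrix().T@(np.array([tx,ty,tz])-s["tcp_pos"])
    print("clk",s["clock"],"tcp",s["tcp_pos"].round(4),"rot",np.degrees(a).round(1),"j",s["joints"].round(2),"ft",s["ft_force"].round(2),"gap",s["finger_gap"],"gf",s["grip_force"])
    print("norm shift",(d/.12).round(3), "turn", None if yaw is None else (-((yaw-np.degrees(a[2])+180)%360-180)/60).round(3))
E
python3 -c "
from h import *
go(.4045,.172,.22,185)"
```

```text
clk 2.15 tcp [ 0.235  -0.3438  0.2325] rot [180.    0.   81.2] j [-0.97 -0.08 -0.2   1.45 -0.    0.75] ft [-0.48 -0.39  0.52] gap 0.042634546799053735 gf 0.0
norm shift [4.464 0.737 0.103] turn -1.73
```

Request:
play_rows([
  [[0.35,0.06,0,-0.1],[0.7,0.12,0,-0.2],[1,0.16,0,-0.3],[1,0.16,0,-0.4]],
])

```text
clock: 2.48
tcp_pos: [0.2739, -0.2237, 0.2328]
ee_rot: [3.14, -0.001, 1.841]
ft_force: [-0.6, -0.3, 0.6]
finger_gap: 0.0429
grip_force: 0.0
```

Request:
play_rows([
  [[0.35,0.06,0,-0.1],[0.7,0.12,0,-0.2],[1,0.16,0,-0.3],[1,0.16,0,-0.4]],
])

```text
clock: 2.82
tcp_pos: [0.2597, -0.1025, 0.2328]
ee_rot: [3.14, -0.001, 2.262]
ft_force: [-0.2, -0.2, 0.0]
finger_gap: 0.0429
grip_force: 0.0
```

```bash
python3 -c "
from h import *
go(.4045,.172,.22,185)"
```

```text
clk 2.8167 tcp [ 0.2597 -0.1025  0.2328] rot [179.9  -0.  129.6] j [-0.38 -0.34 -0.39  1.52  0.    0.5 ] ft [-0.22 -0.22  0.03] gap 0.042881861727722945 gf 0.0
norm shift [0.993 2.388 0.112] turn -0.923
```

Request:
play_rows([
  [[0.15,0.35,0,-0.1],[0.3,0.7,0,-0.2],[0.4,1,0,-0.3],[0.4,1,0,-0.4],[0.4,1,0,-0.5],[0.4,1,0,-0.6],[0.4,1,0,-0.7],[0.4,1,0,-0.8],[0.4,1,0,-0.923],[0.4,1,0,-0.923]],
])

```text
clock: 3.65
tcp_pos: [0.3242, 0.0052, 0.2324]
ee_rot: [-3.142, 0.0, -3.064]
ft_force: [-1.1, 0.6, -0.4]
finger_gap: 0.0424
grip_force: 0.0
```

```bash
python3 -c "
from h import *
go(.4045,.172,.22,185)"
```

```text
clk 3.65 tcp [0.3242 0.0052 0.2324] rot [-180.     0.  -175.6] j [ 0.02 -0.25 -0.34  1.49 -0.   -0.06] ft [-1.09  0.56 -0.36] gap 0.04236242242983427 gf 0.0
norm shift [-0.775  1.335  0.103] turn -0.01
```

Request:
play_rows([
  [[-0.2,0.35,0.1,-0.01],[-0.4,0.68,0.1,-0.01],[-0.5,0.9,0.1,-0.01],[-0.5,0.9,0.1,-0.01]],
])

```text
clock: 3.98
tcp_pos: [0.3781, 0.1222, 0.2194]
ee_rot: [3.14, 0.0, -3.056]
ft_force: [-0.8, -0.9, 0.4]
finger_gap: 0.0423
grip_force: 0.0
```

Request:
play_rows([
  [[-0.2,0.35,0.1,0],[-0.27,0.43,0.1,0],[-0.27,0.43,0.1,0],[-0.27,0.43,0.1,0]],
])

```text
clock: 4.32
tcp_pos: [0.4039, 0.1719, 0.2077]
ee_rot: [-3.141, -0.001, -3.058]
ft_force: [-0.2, -0.6, -0.0]
finger_gap: 0.0421
grip_force: 0.0
```

```bash
python3 -c "
from h import *
p=get_image('wrist'); save(p,'w1')
X=cloud(p); d=p['depth']>0
m=d&(abs(X[...,2]-.126)<.006)&(np.hypot(X[...,0]-.47,X[...,1]-.245)<.16); P=X[m]
print(m.sum(),P.min(0),P.max(0),np.median(P[:,2]))
r=cv2.minAreaRect((P[:,:2]*1000).astype(np.float32)); print(r,cv2.boxPoints(r))
go(.4045,.172,.15,185)"
```

```text
5824 [0.36315558 0.16325727 0.12000005] [0.56642868 0.32175757 0.12860815] 0.12485787425112813
((468.29888916015625, 245.6754608154297), (198.95346069335938, 149.86459350585938), 4.981226444244385) [[362.69153 311.68726]
 [375.70416 162.38867]
 [573.90625 179.66367]
 [560.8936  328.96225]]
clk 4.3667 tcp [0.4036 0.1712 0.2081] rot [-1.800e+02 -1.000e-01 -1.752e+02] j [ 0.4  -0.04 -0.21  1.4  -0.    0.32] ft [-1.59 -0.58 -0.89] gap 0.04275729110634953 gf 0.0
norm shift [-0.008  0.006  0.484] turn -0.004
```

View pics/w1.png

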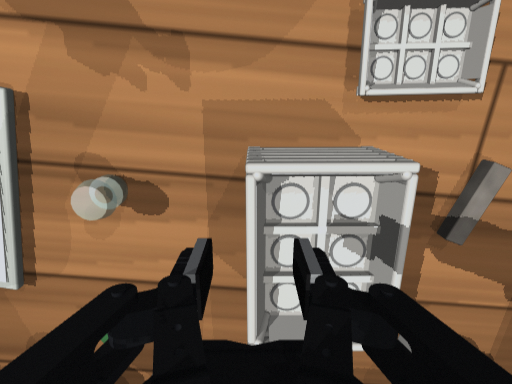

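The rim sits midway between the fingers (rim at column 252, pads at columns 205 and 305), near the robot-side corner at (252,178). I descend and pinch gently.

Request:
play_rows([
  [[0,0,0.25,0],[0,0,0.5,0],[0,0,0.65,0],[0,0,0.74,0],[0,0,0.79,0],[0,0,0.79,0],[0,0,0.79,0]],
])

```text
clock: 4.95
tcp_pos: [0.4044, 0.1712, 0.1145]
ee_rot: [3.141, 0.001, -3.058]
ft_force: [0.1, -0.6, 0.5]
finger_gap: 0.0427
grip_force: 0.0
```

Request:
play_rows([
  [[0,0,0,0],[0,0,0,0],[0,0,0,0],[0,0,0,0],[0,0,0,0],[0,0,0,0]],
], grip=1, force=24)

```text
clock: 5.45
tcp_pos: [0.4041, 0.1714, 0.1136]
ee_rot: [3.142, 0.0, -3.057]
ft_force: [0.7, 0.9, -0.2]
finger_gap: 0.0004
grip_force: 0.0
```

```bash
cat >> h.py <<'E'
def cor(n="side",v=True):
    p=get_image(n); X=cloud(p); d=p["depth"]>0
    R=np.array([[.9962,-.0872],[.0872,.9962]])
    for i,(a,b) in enumerate([(-95,-70),(95,-70),(95,70),(-95,70)]):
        c=np.array([.4695,.247])+R@np.array([a,b])/1000
        m=d&(np.hypot(X[...,0]-c[0],X[...,1]-c[1])<.009)&(X[...,2]<.2)
        z=X[m][:,2]; print("c",i,len(z),np.percentile(z,[50,90]).round(4) if len(z) else None)
    return p
E
python3 -c "
from h import *
cor(); cor('top'); go(.4045,.172,.15,185)"
```

```text
c 0 110 [0.0733 0.1257]
c 1 11 [0.1266 0.1281]
c 2 179 [0.0705 0.1259]
c 3 320 [0.0725 0.1244]
c 0 0 None
c 1 38 [0.1204 0.1276]
c 2 16 [0.1259 0.1297]
c 3 0 None
clk 5.55 tcp [0.404  0.1714 0.1135] rot [-180.    -0.  -175.2] j [ 0.4  -0.02 -0.4   1.19 -0.    0.32] ft [-1.08 -0.48 -0.12] gap -0.00043791661052518374 gf 0.0
norm shift [-0.005  0.005 -0.304] turn -0.003
```

```bash
python3 -c "
from h import *
p=get_image('side'); q=get_image('wrist'); u=px(p,[.404,.171,.12])[0]; print(u)
x,y=int(u[0]),int(u[1])
a=cv2.resize(p['img'][y-50:y+50,x-50:x+50],(400,400),interpolation=2); b=cv2.resize(q['img'][150:384,130:430],(400,400))
cv2.imwrite('pics/s2.png',np.hstack([a,b])[...,::-1])"
```

```text
[259.58833874 234.71374921]
```

View pics/s2.png

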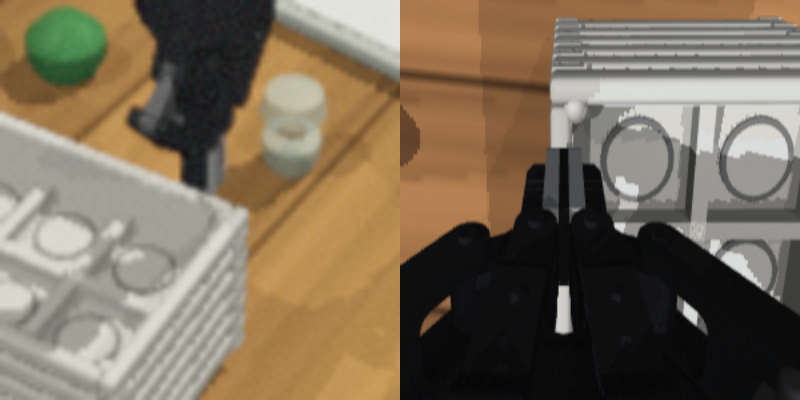

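The left crop shows the shut fingertips at about (205,185), level with the rim top at (215,205). So the rim was not pinched, and I check the tip height by depth.

```bash
python3 -c "
from h import *
for n in ('side','wrist'):
    p=get_image(n); X=cloud(p); g=p['img'].max(-1)
    m=(p['depth']>0)&(g<110)&(np.hypot(X[...,0]-.404,X[...,1]-.171)<.03)&(X[...,2]>.1)&(X[...,2]<.2)
    P=X[m]; print(n,len(P)); 
    o=P[np.argsort(P[:,2])]
    print(o[:12:2].round(4)); print(np.percentile(P[:,2],[1,5,20]) if len(P) else 0)
s=env.read_state(); print(s['finger_gap'],s['grip_force'])
"
```

```text
side 165
[[0.3992 0.1766 0.1387]
 [0.3978 0.1788 0.1442]
 [0.397  0.184  0.1456]
 [0.393  0.1738 0.146 ]
 [0.4019 0.1849 0.1467]
 [0.3977 0.1791 0.1475]]
[0.14403172 0.14684854 0.15458774]
wrist 9009
[[0.3751 0.1728 0.1   ]
 [0.4148 0.1825 0.1002]
 [0.3749 0.1747 0.1002]
 [0.4133 0.1823 0.1003]
 [0.4155 0.1826 0.1003]
 [0.3764 0.1648 0.1004]]
[0.10409434 0.14232271 0.16586589]
-0.0003829477714900641 0.0
```

```bash
python3 -c "
from h import *
p=get_image('side'); X=cloud(p)
for v in range(216,242,2): print(v,[(u,X[v,u].round(3).tolist(),int(p['img'][v,u].mean())) for u in (256,259,262,264)])
"
```

```text
216 [(256, [0.389, 0.209, 0.212], 32), (259, [0.398, 0.183, 0.189], 26), (262, [0.393, 0.178, 0.188], 34), (264, [0.395, 0.168, 0.179], 36)]
218 [(256, [0.39, 0.206, 0.204], 32), (259, [0.397, 0.184, 0.184], 32), (262, [0.393, 0.179, 0.183], 39), (264, [0.395, 0.168, 0.174], 86)]
220 [(256, [0.39, 0.207, 0.199], 24), (259, [0.391, 0.194, 0.189], 30), (262, [0.392, 0.181, 0.179], 47), (264, [0.394, 0.17, 0.17], 88)]
222 [(256, [0.39, 0.206, 0.193], 35), (259, [0.39, 0.195, 0.185], 29), (262, [0.393, 0.178, 0.17], 101), (264, [0.393, 0.171, 0.165], 93)]
224 [(256, [0.405, 0.185, 0.163], 25), (259, [0.397, 0.185, 0.167], 32), (262, [0.393, 0.178, 0.165], 109), (264, [0.394, 0.169, 0.157], 94)]
226 [(256, [0.404, 0.186, 0.158], 32), (259, [0.397, 0.185, 0.161], 35), (262, [0.393, 0.179, 0.159], 110), (264, [0.394, 0.169, 0.151], 96)]
228 [(256, [0.03, 0.732, 0.766], 37), (259, [0.03, 0.732, 0.766], 30), (262, [0.392, 0.179, 0.153], 110), (264, [0.394, 0.169, 0.145], 99)]
230 [(256, [0.405, 0.184, 0.144], 87), (259, [0.397, 0.185, 0.149], 36), (262, [0.394, 0.177, 0.145], 114), (264, [0.474, 0.044, -0.001], 97)]
232 [(256, [0.412, 0.175, 0.127], 195), (259, [0.407, 0.169, 0.126], 142), (262, [0.473, 0.056, 0.003], 124), (264, [0.471, 0.048, -0.003], 94)]
234 [(256, [0.409, 0.178, 0.125], 168), (259, [0.403, 0.175, 0.126], 150), (262, [0.397, 0.171, 0.126], 188), (264, [0.393, 0.169, 0.126], 174)]
236 [(256, [0.409, 0.178, 0.118], 157), (259, [0.402, 0.176, 0.121], 156), (262, [0.395, 0.175, 0.124], 161), (264, [0.388, 0.177, 0.129], 184)]
238 [(256, [0.409, 0.179, 0.113], 156), (259, [0.4, 0.179, 0.118], 157), (262, [0.392, 0.179, 0.123], 134), (264, [0.386, 0.18, 0.127], 178)]
240 [(256, [0.408, 0.179, 0.107], 159), (259, [0.399, 0.18, 0.113], 158), (262, [0.39, 0.182, 0.12], 150), (264, [0.383, 0.184, 0.126], 195)]
```

```bash
python3 -c "
from h import *
s=env.read_state(); print(s['clock'],s['tcp_pos'],s['joints'],s['finger_gap'])
p=get_image('wrist'); X=cloud(p); P=X.reshape(-1,3)
m=(p['depth']>0)&(np.hypot(X[...,0]-.47,X[...,1]-.245)<.13)
h=np.histogram(X[m][:,2],np.arange(.06,.2,.005)); print(h[0],h[1].round(3))
R=cv2.Rodrigues(np.array(p['rvec'],float))[0]; print('cam',-R.T@np.array(p['tvec']).ravel(),R[2])
for v in range(224,300,6): print(v,[(u,X[v,u].round(3).tolist(),int(p['img'][v,u].mean())) for u in (244,252,256,262)])
save(p,'w2')
"
```

```text
5.8 [0.40399644 0.17136794 0.11346948] [ 4.01182820e-01 -1.81680524e-02 -4.00896254e-01  1.18810855e+00
 -7.43160022e-06  3.16967162e-01] 0.00012834399140562535
[  245   523   318   144   378   868 10618  1877  3822  1951  1270  1883
  5033  4218     0    11   171   249   277   306   349   259   587   363
  1380  1875  3645  1775] [0.06  0.065 0.07  0.075 0.08  0.085 0.09  0.095 0.1   0.105 0.11  0.115
 0.12  0.125 0.13  0.135 0.14  0.145 0.15  0.155 0.16  0.165 0.17  0.175
 0.18  0.185 0.19  0.195 0.2  ]
cam [0.32905256 0.16398682 0.27846603] [ 0.29384213  0.02608681 -0.95549792]
224 [(244, [0.393, 0.165, 0.124], 190), (252, [0.393, 0.169, 0.125], 191), (256, [0.392, 0.172, 0.125], 154), (262, [0.396, 0.175, 0.116], 69)]
230 [(244, [0.397, 0.165, 0.125], 193), (252, [0.396, 0.17, 0.126], 189), (256, [0.396, 0.172, 0.126], 155), (262, [0.399, 0.176, 0.118], 91)]
236 [(244, [0.394, 0.165, 0.14], 134), (252, [0.393, 0.169, 0.141], 121), (256, [0.393, 0.171, 0.14], 76), (262, [0.393, 0.174, 0.14], 76)]
242 [(244, [0.394, 0.165, 0.146], 78), (252, [0.393, 0.169, 0.147], 12), (256, [0.393
[... 616 characters left out ...]

272 [(244, [0.394, 0.166, 0.173], 85), (252, [0.394, 0.169, 0.173], 14), (256, [0.394, 0.171, 0.173], 24), (262, [0.393, 0.173, 0.173], 144)]
278 [(244, [0.393, 0.166, 0.179], 14), (252, [0.396, 0.17, 0.173], 16), (256, [0.396, 0.171, 0.174], 18), (262, [0.392, 0.173, 0.18], 13)]
284 [(244, [0.392, 0.166, 0.184], 14), (252, [0.399, 0.17, 0.174], 15), (256, [0.399, 0.171, 0.174], 14), (262, [0.392, 0.173, 0.184], 17)]
290 [(244, [0.392, 0.166, 0.187], 10), (252, [0.402, 0.17, 0.173], 13), (256, [0.402, 0.172, 0.173], 11), (262, [0.392, 0.173, 0.188], 12)]
296 [(244, [0.392, 0.167, 0.191], 8), (252, [0.405, 0.17, 0.173], 12), (256, [0.405, 0.172, 0.173], 12), (262, [0.392, 0.173, 0.191], 12)]
```

View pics/w2.png

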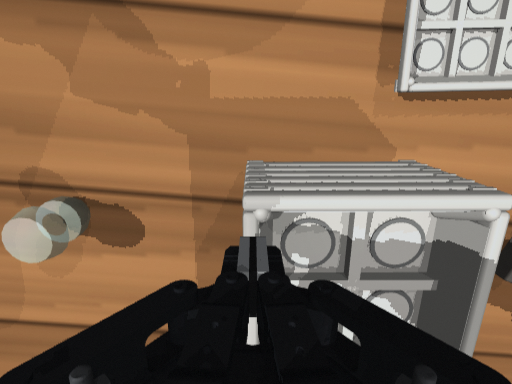

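Both cameras put the shut tips at z≈0.139 (wrist picture: tips at (252,236), just above the rim). The tips are therefore about 25 mm above the reported TCP, so I trust the cameras and go lower.

Request:
play_rows([
  [[0,0,0,0],[0,0,0,0],[0,0,0,0],[0,0,0,0],[0,0,0.05,0],[0,0,0.1,0],[0,0,0.15,0],[0,0,0.2,0],[0,0,0.2,0],[0,0,0.2,0]],
], grip=0)

```text
clock: 6.68
tcp_pos: [0.4035, 0.1712, 0.0889]
ee_rot: [-3.141, -0.001, -3.057]
ft_force: [0.4, 0.4, -0.1]
finger_gap: 0.0431
grip_force: 0.0
```

```bash
python3 -c "
from h import *
for n in ('side','wrist'):
    p=get_image(n); X=cloud(p); g=p['img'].max(-1)
    m=(p['depth']>0)&(g<125)&(abs(X[...,0]-.395)<.012)&(abs(X[...,1]-.171)<.045)&(X[...,2]>.11)&(X[...,2]<.2)
    m=cv2.erode(m.astype(np.uint8),np.ones((3,3)))>0
    P=X[m]; o=P[np.argsort(P[:,2])]; print(n,len(P),o[:40:5].round(3).tolist())
    save(p,'x_'+n)
go(.4045,.171,.089,185)
"
```

```text
side 177 [[0.405, 0.147, 0.116], [0.4, 0.15, 0.125], [0.395, 0.149, 0.126], [0.393, 0.198, 0.128], [0.394, 0.2, 0.129], [0.395, 0.207, 0.131], [0.397, 0.207, 0.133], [0.394, 0.151, 0.134]]
wrist 16469 [[0.4, 0.177, 0.113], [0.397, 0.177, 0.113], [0.404, 0.178, 0.113], [0.398, 0.177, 0.114], [0.401, 0.177, 0.115], [0.399, 0.177, 0.115], [0.403, 0.177, 0.116], [0.401, 0.177, 0.116]]
clk 6.7833 tcp [0.404  0.1714 0.0896] rot [ 180.     0.  -175.2] j [ 0.4  -0.01 -0.44  1.13  0.    0.32] ft [-0.68  0.27 -0.31] gap 0.042522742494351375 gf 0.0
norm shift [-0.003 -0.004  0.005] turn -0.003
```

Request:
play_rows([
  [[0,0,0,0],[0,0,0,0],[0,0,0,0],[0,0,0,0],[0,0,0,0],[0,0,0,0]],
], grip=1, force=24)

```text
clock: 7.28
tcp_pos: [0.4042, 0.1715, 0.0899]
ee_rot: [3.141, 0.001, -3.057]
ft_force: [-0.4, -0.9, 4.2]
finger_gap: 0.0119
grip_force: 23.0
```

Request:
play_rows([
  [[0,0,-0.02,0],[0,0,-0.04,0],[0,0,-0.06,0],[0,0,-0.08,0],[0,0,-0.1,0],[0,0,-0.1,0]],
])

```text
clock: 7.78
tcp_pos: [0.404, 0.1713, 0.1019]
ee_rot: [-3.141, 0.0, -3.057]
ft_force: [0.1, 1.2, -1.7]
finger_gap: 0.0114
grip_force: 22.4
```

```bash
cat >> h.py <<'E'
def fitz():
    # fit top tray rim plane from side+top views with outline near nominal
    for n in ("side","top"):
        p=get_image(n); X=cloud(p); P=X[(p["depth"]>0)&(p["img"].min(-1)>120)]
        c,s=np.cos(np.radians(5.05)),np.sin(np.radians(5.05))
        L=(P[:,:2]-[.4695,.247])@np.array([[c,-s],[s,c]])
        k=(np.maximum(abs(L[:,0])/.1,abs(L[:,1])/.075)<1.04)&(np.maximum(abs(L[:,0])-.089,abs(L[:,1])-.064)>0)&(P[:,2]>.112)&(P[:,2]<.2)
        L=L[k]; z=P[k,2]; 
        # top envelope: per-cell 90th percentile
        cells={}
        for l,q in zip(L,z): cells.setdefault(tuple((l/.015).round().astype(int)),[]).append(q)
        A=[];b=[]
        for kk,q in cells.items():
            A.append([kk[0]*.015,kk[1]*.015,1]); b.append(np.percentile(q,85))
        A=np.array(A);b=np.array(b);w_=np.ones(len(b),bool)
        for _ in range(6):
            f=np.linalg.lstsq(A[w_],b[w_],rcond=None)[0]; r=abs(b-A@f); w_=r<max(.003,1.5*np.median(r))
        print(n,w_.sum(),len(b),"slopes",f[:2].round(3),"corners c0..3",[round(float(np.dot(f,[x,y,1])),4) for x,y in((-.095,-.07),(.095,-.07),(.095,.07),(-.095,.07))])
E
python3 -c "
from h import *
fitz(); go(.4045,.171,.1115,185)"
```

```text
side 84 84 slopes [ 0.001 -0.08 ] corners c0..3 [0.1382, 0.1383, 0.1271, 0.1269]
top 37 38 slopes [-0.004 -0.074] corners c0..3 [0.1388, 0.1379, 0.1275, 0.1284]
clk 7.8833 tcp [0.404  0.1712 0.1016] rot [-180.     0.  -175.2] j [ 0.4  -0.01 -0.42  1.16 -0.    0.32] ft [ 0.96  0.89 -1.75] gap 0.011243119312638251 gf 22.621587817557156
norm shift [-0.004 -0.002 -0.083] turn -0.003
```

The tray tilts in the pads only about the tool's x axis. The pivot about the closing axis sticks: c0 and c1 are both at 138 mm, and the x slope is 0. I will seat it again and take the corner c0 diagonally instead, so that the compliant tilt follows the diagonal.

Request:
play_rows([
  [[0,0,0.03,0],[0,0,0.06,0],[0,0,0.09,0],[0,0,0.105,0],[0,0,0.105,0]],
])

```text
clock: 8.3
tcp_pos: [0.4047, 0.1709, 0.0908]
ee_rot: [-3.141, 0.003, -3.058]
ft_force: [-1.4, -3.3, 9.0]
finger_gap: 0.0113
grip_force: 35.5
```

Request:
play_rows([
  [[0,0,0,0],[0,0,0,0],[0,0,0,0],[0,0,0,0],[0,0,-0.15,0],[0,0,-0.3,0],[0,0,-0.5,0],[0,0,-0.5,0],[0,0,-0.5,0]],
], grip=0)

```text
clock: 9.05
tcp_pos: [0.4048, 0.1717, 0.1497]
ee_rot: [3.141, 0.002, -3.057]
ft_force: [0.3, -0.3, -0.6]
finger_gap: 0.0429
grip_force: 0.0
```

```bash
python3 -c "
from h import *
fitz()
p=get_image('wrist'); X=cloud(p)
m=(p['depth']>0)&(abs(X[...,2]-.126)<.006)&(np.hypot(X[...,0]-.47,X[...,1]-.245)<.16)&(p['img'].min(-1)>110)
r=cv2.minAreaRect((X[m][:,:2]*1000).astype(np.float32)); print(r,cv2.boxPoints(r))
go(.3846,.1733,.14,140)"
```

```text
side 87 88 slopes [0.03  0.001] corners c0..3 [0.1263, 0.132, 0.1321, 0.1264]
top 34 36 slopes [0.043 0.001] corners c0..3 [0.1247, 0.1329, 0.133, 0.1249]
((434.9652099609375, 242.06973266601562), (129.46734619140625, 149.60696411132812), 5.189565181732178) [[363.73083 310.71136]
 [377.26294 161.71764]
 [506.1996  173.4281 ]
 [492.66748 322.4218 ]]
clk 9.2 tcp [0.4034 0.1711 0.1478] rot [-1.800e+02 -1.000e-01 -1.752e+02] j [ 0.4  -0.03 -0.34  1.27 -0.    0.32] ft [ 0.61  0.63 -0.38] gap 0.04218727156100648 gf 0.0
norm shift [0.155 0.031 0.065] turn 0.747
```

Reseating left the +x side (c1, c2) about 7 mm up with an x slope of about 0.035, and c0 and c3 seated. That helps: pinching the same long side near c1 keeps this slope, and lifting adds the y tilt, so c1 rises while c3 stays down.

```bash
python3 -c "
from h import *
go(.5473,.1825,.15,185)"
```

```text
clk 9.2 tcp [0.4034 0.1711 0.1478] rot [-1.800e+02 -1.000e-01 -1.752e+02] j [ 0.4  -0.03 -0.34  1.27 -0.    0.32] ft [ 0.61  0.63 -0.38] gap 0.04218727156100648 gf 0.0
norm shift [-1.203 -0.006 -0.021] turn -0.003
```

Request:
play_rows([
  [[-0.2,0,-0.05,0],[-0.5,0,-0.05,0],[-0.8,0,-0.05,0],[-1,0,-0.05,0],[-1,0,-0.05,0],[-1,0,-0.05,0]],
])

```text
clock: 9.7
tcp_pos: [0.5235, 0.1811, 0.1528]
ee_rot: [-3.141, -0.004, -3.058]
ft_force: [-0.3, 0.2, -0.1]
finger_gap: 0.0431
grip_force: 0.0
```

Request:
play_rows([
  [[-0.1,0,0,0],[-0.2,0,0,0],[-0.2,0,0,0],[-0.2,0,0,0]],
])

```text
clock: 10.03
tcp_pos: [0.5462, 0.1833, 0.1544]
ee_rot: [-3.141, -0.002, -3.057]
ft_force: [0.4, -0.1, -1.1]
finger_gap: 0.0431
grip_force: 0.0
```

```bash
python3 -c "
from h import *
fitz()
p=get_image('wrist'); X=cloud(p); save(p,'w3')
m=(p['depth']>0)&(abs(X[...,2]-.13)<.007)&(abs(X[...,0]-.54)<.012)&(X[...,1]<.21)&(p['img'].min(-1)>110)
P=X[m]; print(len(P), np.percentile(P,[5,50,95],axis=0).round(4))
m=(p['depth']>0)&(abs(X[...,2]-.129)<.009)&(np.hypot(X[...,0]-.47,X[...,1]-.245)<.16)&(p['img'].min(-1)>110)
r=cv2.minAreaRect((X[m][:,:2]*1000).astype(np.float32)); print(r,cv2.boxPoints(r))
go(.5473,.1825,.095,185)"
```

```text
side 88 88 slopes [0.029 0.001] corners c0..3 [0.1265, 0.1319, 0.132, 0.1266]
top 24 25 slopes [0.035 0.001] corners c0..3 [0.1271, 0.1338, 0.1339, 0.1272]
463 [[0.5295 0.1769 0.1275]
 [0.5398 0.1813 0.1293]
 [0.5507 0.1858 0.1305]]
((488.188232421875, 246.96507263183594), (162.29664611816406, 150.0195770263672), 5.144031524658203) [[400.6414  314.39703]
 [414.09207 164.98164]
 [575.7351  179.53311]
 [562.2844  328.9485 ]]
clk 10.1833 tcp [0.5463 0.1834 0.1549] rot [-180.    -0.  -175.2] j [ 0.32  0.23 -0.03  1.31  0.    0.24] ft [ 1.17  0.35 -0.21] gap 0.04258317098938569 gf 0.0
norm shift [-0.008 -0.008  0.5  ] turn -0.003
```

View pics/w3.png

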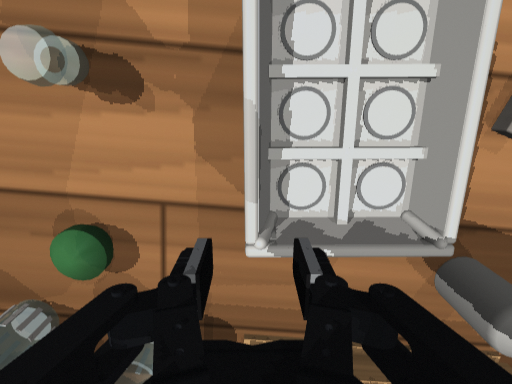

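The wrist picture shows the rim's left side at column 252 between the pads (205, 305). A corner rib sits inside at (265,230), so I go 4 mm inward of it, descend and pinch.

Request:
play_rows([
  [[0.03,-0.012,0.2,0],[0.03,-0.012,0.35,0],[0.03,-0.012,0.45,0],[0.03,-0.012,0.5,0],[0.03,-0.012,0.5,0],[0.03,-0.012,0.5,0]],
])

```text
clock: 10.68
tcp_pos: [0.5437, 0.1818, 0.0954]
ee_rot: [3.142, 0.0, -3.057]
ft_force: [0.6, -0.0, 0.3]
finger_gap: 0.0426
grip_force: 0.0
```

Request:
play_rows([
  [[0,0,0,0],[0,0,0,0],[0,0,0,0],[0,0,0,0],[0,0,0,0],[0,0,0,0]],
], grip=1, force=24)

```text
clock: 11.18
tcp_pos: [0.5446, 0.1822, 0.0959]
ee_rot: [3.141, 0.002, -3.057]
ft_force: [-0.6, 1.5, 5.2]
finger_gap: 0.0114
grip_force: 24.0
```

```bash
python3 -c "
from h import *
fitz();go(.5473,.1825,.105,185)"
```

```text
side 82 84 slopes [0.027 0.004] corners c0..3 [0.1262, 0.1314, 0.132, 0.1268]
top 28 28 slopes [0.02  0.003] corners c0..3 [0.1277, 0.1316, 0.132, 0.1282]
clk 11.2833 tcp [0.5445 0.1822 0.0959] rot [ 1.799e+02  1.000e-01 -1.752e+02] j [ 0.32  0.24 -0.15  1.18  0.    0.24] ft [0.14 2.34 6.16] gap 0.01135673397890947 gf 24.02929014991969
norm shift [-0.023  0.001 -0.076] turn -0.003
```

Request:
play_rows([
  [[0,0,-0.02,0],[0,0,-0.04,0],[0,0,-0.06,0],[0,0,-0.08,0],[0,0,-0.08,0]],
])

```text
clock: 11.7
tcp_pos: [0.5438, 0.1817, 0.1047]
ee_rot: [-3.141, -0.0, -3.057]
ft_force: [-0.7, 1.3, -1.5]
finger_gap: 0.011
grip_force: 22.3
```

```bash
python3 -c "
from h import *
fitz();go(.5473,.1825,.105,185)"
```

```text
side 79 82 slopes [ 0.029 -0.058] corners c0..3 [0.1347, 0.1403, 0.1322, 0.1267]
top 27 27 slopes [ 0.025 -0.019] corners c0..3 [0.1305, 0.1353, 0.1326, 0.1278]
clk 11.8 tcp [0.5438 0.1816 0.1043] rot [-180.    -0.  -175.2] j [ 0.32  0.24 -0.13  1.2  -0.    0.24] ft [ 0.04  1.88 -1.69] gap 0.011285115341889081 gf 22.531487178057432
norm shift [-0.03   0.005 -0.006] turn -0.003
```

Request:
play_rows([
  [[0,0,-0.02,0],[0,0,-0.04,0],[0,0,-0.06,0],[0,0,-0.07,0],[0,0,-0.07,0]],
])

```text
clock: 12.22
tcp_pos: [0.5441, 0.1818, 0.1133]
ee_rot: [3.141, 0.0, -3.057]
ft_force: [-1.0, 1.0, -1.9]
finger_gap: 0.0107
grip_force: 22.8
```

```bash
python3 -c "
from h import *
fitz();fitz();go(.5473,.1825,.105,185)"
```

```text
side 81 85 slopes [ 0.029 -0.112] corners c0..3 [0.1428, 0.1483, 0.1326, 0.1271]
top 26 26 slopes [ 0.026 -0.089] corners c0..3 [0.1403, 0.1453, 0.1329, 0.1278]
side 83 85 slopes [ 0.031 -0.111] corners c0..3 [0.1424, 0.1483, 0.1327, 0.1268]
top 27 27 slopes [ 0.012 -0.043] corners c0..3 [0.1351, 0.1374, 0.1314, 0.1291]
clk 12.4167 tcp [0.5441 0.1817 0.1129] rot [-180.     0.  -175.2] j [ 0.32  0.23 -0.12  1.22 -0.    0.24] ft [ 0.02  0.72 -2.28] gap 0.010882776875031466 gf 22.8953997627832
norm shift [-0.027  0.005  0.065] turn -0.003
```

Request:
play_rows([
  [[0,0,-0.02,0],[0,0,-0.04,0],[0,0,-0.05,0],[0,0,-0.05,0],[0,0,-0.05,0]],
], force=20)

```text
clock: 12.83
tcp_pos: [0.5441, 0.1817, 0.119]
ee_rot: [-3.141, 0.0, -3.057]
ft_force: [-0.5, 1.8, -1.4]
finger_gap: 0.0108
grip_force: 21.7
```

```bash
python3 -c "
from h import *
fitz()
p=get_image('side'); save(p,'s3'); X=cloud(p)
u=px(p,[[.365,.31,.127],[.377,.163,.14],[.575,.181,.153]]).astype(int); print(u)
cv2.imwrite('pics/s3.png',cv2.resize(p['img'][180:320,140:310],None,fx=4,fy=4,interpolation=2)[...,::-1])
go(.5473,.1825,.105,185)"
```

```text
side 82 85 slopes [ 0.033 -0.144] corners c0..3 [0.1475, 0.1538, 0.1337, 0.1275]
top 25 26 slopes [ 0.018 -0.086] corners c0..3 [0.1415, 0.145, 0.1329, 0.1294]
[[237 278]
 [271 231]
 [199 199]]
clk 12.9833 tcp [0.544  0.1816 0.1188] rot [-180.     0.  -175.2] j [ 0.32  0.23 -0.11  1.23 -0.    0.24] ft [-0.75  1.57 -1.64] gap 0.010862606437151406 gf 21.670451275713276
norm shift [-0.028  0.005  0.115] turn -0.003
```

View pics/s3.png

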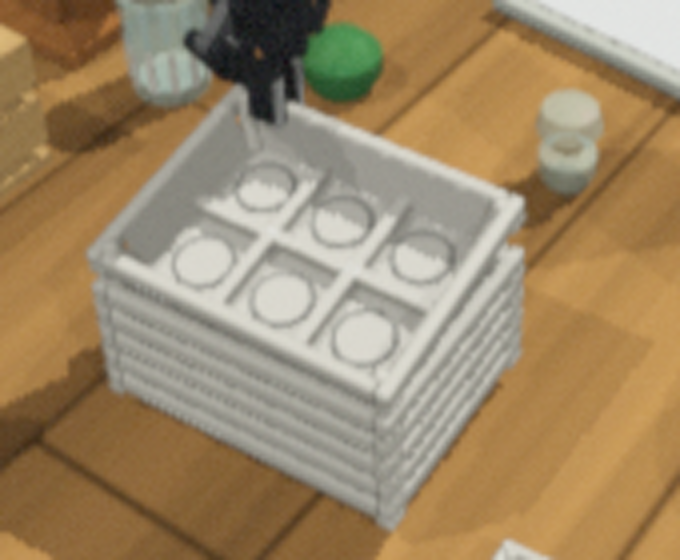

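```bash
python3 -c "
from h import *
p=get_image('side'); X=cloud(p); P=X[(p['depth']>0)&(p['img'].min(-1)>120)]
c,s=np.cos(np.radians(5.05)),np.sin(np.radians(5.05))
L=(P[:,:2]-[.4695,.247])@np.array([[c,-s],[s,c]]); z=P[:,2]
for lo,hi,zl in((.062,.080,.118),(-.082,-.058,.138)):
    out=[]
    for x in np.arange(-.085,.09,.01):
        k=(abs(L[:,0]-x)<.006)&(L[:,1]>lo)&(L[:,1]<hi)&(z>zl)&(z<.17)
        if k.sum()>4: out.append((x,np.percentile(z[k],90),k.sum()))
    o=np.array(out); f=np.polyfit(o[:,0],o[:,1],1); print(f.round(4),(o[:,1]*1000).round(1))
Q=X[(p['depth']>0)&(np.hypot(X[...,0]-.46,X[...,1]+.23)<.1)&(abs(X[...,2]-.02)<.01)]
print('panel plane',np.linalg.lstsq(np.c_[Q[:,:2],np.ones(len(Q))],Q[:,2],rcond=None)[0])
"
```

```text
[0.0331 0.1309] [128.6 128.2 128.3 129.1 129.5 129.9 130.  130.3 130.7 130.9 131.9 131.6
 132.5 132.8 133.  132.8 132.7 134. ]
[0.0325 0.1512] [148.6 148.4 149.2 148.8 150.1 150.  150.7 151.2 151.2 151.  151.8 151.9
 152.7 152.6 154.7 152.6]
panel plane [ 0.0011682  -0.00099822  0.01945985]
```

Both rims give an x slope of 0.033. c1 is at 154 mm and c3 at 128 mm, so the peel condition is met. I firm the grip moderately and lift clear.

Request:
play_rows([
  [[0,0,0,0],[0,0,0,0],[0,0,-0.03,0],[0,0,-0.06,0],[0,0,-0.1,0],[0,0,-0.15,0],[0,0,-0.22,0],[0,0,-0.3,0],[0,0,-0.4,0],[0,0,-0.5,0],[0,0,-0.6,0],[0,0,-0.7,0],[0,0,-0.75,0],[0,0,-0.75,0],[0,0,-0.75,0]],
], force=34)

```text
clock: 14.28
tcp_pos: [0.5443, 0.1818, 0.2093]
ee_rot: [3.141, 0.001, -3.057]
ft_force: [-0.8, -1.0, -0.9]
finger_gap: 0.0104
grip_force: 35.0
```

```bash
cat >> h.py <<'E'
def traypose(c0,yawd,zlo):
    p=get_image("side"); X=cloud(p)
    m=(p["depth"]>0)&(p["img"].min(-1)>110)&(X[...,2]>zlo)&(np.hypot(X[...,0]-c0[0],X[...,1]-c0[1])<.15)
    P=X[m]; r=cv2.minAreaRect((P[:,:2]*1000).astype(np.float32)); print("rect",r,"z",np.percentile(P[:,2],[2,50,98]).round(3))
    B=cv2.boxPoints(r)/1000
    for b in B:
        k=np.hypot(*(P[:,:2]-b).T)<.015
        print(" corner",b.round(3),k.sum(),P[k,2].max().round(3) if k.any() else None)
    return p
E
python3 -c "
from h import *
p=traypose((.47,.247),5,.165); save(p,'s4')
X=cloud(p); m=(p['depth']>0)&(abs(X[...,2]-.106)<.006)&(np.hypot(X[...,0]-.47,X[...,1]-.245)<.16); print(m.sum(),cv2.minAreaRect((X[m][:,:2]*1000).astype(np.float32)))
go(.5473,.1825,.205,185)"
```

```text
rect ((471.451416015625, 239.32493591308594), (201.2552032470703, 165.67068481445312), 3.9269156455993652) z [0.191 0.209 0.242]
 corner [0.365 0.315] 73 0.219
 corner [0.377 0.15 ] 1 0.221
 corner [0.578 0.164] 0 None
 corner [0.566 0.329] 38 0.227
1052 ((469.432373046875, 246.98147583007812), (200.79473876953125, 152.15771484375), 4.415762901306152)
clk 14.3333 tcp [0.544  0.1817 0.2086] rot [-180.    -0.  -175.2] j [ 0.32  0.22  0.07  1.42 -0.    0.24] ft [ 0.72 -0.31 -1.87] gap 0.010427043958413542 gf 34.977564286091365
norm shift [-0.028  0.005  0.03 ] turn -0.003
```

View pics/s4.png

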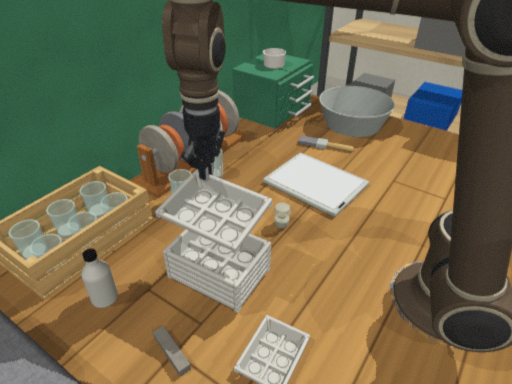

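The picture shows the tray clear of the stack at (215,205), held slightly tilted (≈0.12 rad), and the stack still in place at (218,265). I carry it to the panel in smooth, gentle steps.

Request:
play_rows([
  [[0.01,-0.06,0,0],[0.02,-0.16,0,0],[0.03,-0.3,0,0],[0.05,-0.46,0,0],[0.07,-0.62,0,0],[0.08,-0.76,0,0],[0.1,-0.88,0,0],[0.108,-0.95,0,0],[0.108,-0.987,0,0],[0.108,-0.987,0,0]],
], force=38)

```text
clock: 15.17
tcp_pos: [0.5409, 0.0615, 0.2087]
ee_rot: [-3.142, -0.0, -3.059]
ft_force: [-1.6, 0.1, -1.8]
finger_gap: 0.0101
grip_force: 37.2
```

Request:
play_rows([
  [[0.01,-0.06,0,0],[0.02,-0.16,0,0],[0.03,-0.3,0,0],[0.05,-0.46,0,0],[0.07,-0.62,0,0],[0.08,-0.76,0,0],[0.1,-0.88,0,0],[0.108,-0.95,0,0],[0.108,-0.987,0,0],[0.108,-0.987,0,0]],
])

```text
clock: 16.0
tcp_pos: [0.5382, -0.0572, 0.2089]
ee_rot: [-3.142, 0.0, -3.058]
ft_force: [-0.1, 0.5, -2.2]
finger_gap: 0.0102
grip_force: 37.2
```

Request:
play_rows([
  [[0.01,-0.06,0,0],[0.02,-0.16,0,0],[0.03,-0.3,0,0],[0.05,-0.46,0,0],[0.07,-0.62,0,0],[0.08,-0.76,0,0],[0.1,-0.88,0,0],[0.108,-0.95,0,0],[0.108,-0.987,0,0],[0.108,-0.987,0,0]],
])

```text
clock: 16.83
tcp_pos: [0.5352, -0.1763, 0.2088]
ee_rot: [3.142, -0.0, -3.058]
ft_force: [0.1, 0.0, -1.2]
finger_gap: 0.0103
grip_force: 37.2
```

Request:
play_rows([
  [[0.01,-0.06,0,0],[0.02,-0.16,0.03,0],[0.03,-0.3,0.07,0],[0.05,-0.46,0.12,0],[0.07,-0.62,0.2,0],[0.08,-0.76,0.28,0],[0.1,-0.88,0.36,0],[0.108,-0.95,0.42,0],[0.108,-0.987,0.45,0],[0.108,-0.987,0.45,0],[0.108,-0.987,0.45,0]],
])

```text
clock: 17.75
tcp_pos: [0.5322, -0.2944, 0.1548]
ee_rot: [3.141, -0.0, -3.057]
ft_force: [-0.1, 0.7, -1.0]
finger_gap: 0.01
grip_force: 37.1
```

```bash
python3 -c "
from h import *
p=traypose((.46,-.23),5,.06); save(p,'s5')
t=get_image('top'); X=cloud(t); m=(t['depth']>0)&(t['img'].min(-1)>110)&(X[...,2]>.08)&(X[...,2]<.26)&(np.hypot(X[...,0]-.46,X[...,1]+.23)<.17)
P=X[m];r=cv2.minAreaRect((P[:,:2]*1000).astype(np.float32)); print(len(P),r)
for b in cv2.boxPoints(r)/1000:
    k=np.hypot(*(P[:,:2]-b).T)<.015; print(b,np.percentile(P[k,2],80) if k.any() else None)
go(.532,-.295,.15,185)"
```

```text
rect ((458.42108154296875, -233.8380584716797), (200.7172393798828, 164.83990478515625), 3.4223575592041016) z [0.138 0.157 0.186]
 corner [ 0.353 -0.158] 26 0.164
 corner [ 0.363 -0.322] 2 0.182
 corner [ 0.564 -0.31 ] 0 None
 corner [ 0.554 -0.146] 22 0.171
2394 ((459.95916748046875, -229.4061737060547), (199.83938598632812, 148.97393798828125), 4.256477355957031)
[ 0.35478657 -0.16254084] 0.16396325983334437
[ 0.36584356 -0.31110385] None
[ 0.5651318 -0.2962715] None
[ 0.55407476 -0.14770849] 0.17229164531905694
clk 17.85 tcp [ 0.5325 -0.2941  0.1556] rot [-180.     0.  -175.1] j [-0.5   0.29  0.05  1.33  0.   -0.59] ft [ 0.36  0.01 -1.02] gap 0.010048300590698604 gf 37.15090556186624
norm shift [ 0.005 -0.007  0.047] turn -0.002
```

View pics/s5.png

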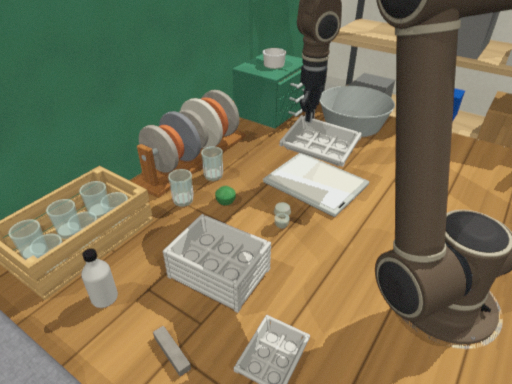

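Tray is over the panel at (320,140), centred to within a few mm, with a tilt of about 0.13 rad and its underside about 120 mm above the plate. I lower it 20 mm and let it settle.

Request:
play_rows([
  [[0,0,0.03,0],[0,0,0.07,0],[0,0,0.11,0],[0,0,0.14,0],[0,0,0.16,0],[0,0,0.16,0],[0,0,0.16,0],[0,0,0.16,0],[0,0,0.16,0],[0,0,0.16,0],[0,0,0.16,0],[0,0,0.16,0]],
])

```text
clock: 18.85
tcp_pos: [0.5323, -0.2948, 0.1358]
ee_rot: [-3.141, 0.0, -3.057]
ft_force: [0.8, -0.5, 0.4]
finger_gap: 0.0099
grip_force: 37.2
```

```bash
python3 -c "
from h import *
traypose((.46,-.23),5,.06); go(.532,-.295,.1356,185)
print(env.hand_in())"
```

```text
rect ((459.0343933105469, -233.1019287109375), (200.2771759033203, 164.27333068847656), 4.138253211975098) z [0.117 0.138 0.168]
 corner [ 0.353 -0.158] 26 0.145
 corner [ 0.365 -0.322] 3 0.161
 corner [ 0.565 -0.308] 1 0.168
 corner [ 0.553 -0.144] 20 0.154
clk 18.9 tcp [ 0.5322 -0.2948  0.1358] rot [-180.     0.  -175.2] j [-0.51  0.29  0.01  1.29 -0.   -0.59] ft [-0.14 -0.28 -1.2 ] gap 0.009986065825765595 gf 37.16162686992902
norm shift [ 0.002 -0.002  0.002] turn -0.003
the job is handed in; nothing more can be done
None
```

I peeled the top tray off by one corner and handed it in held still over the light panel: centred within about 5 mm, underside about 100 mm above the plate, and the stack still in its place when checked after the lift. It is tilted about 0.12 rad (limit 0.2), and no verdict came back on hand-in.

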